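Cure a pair of coated lenses in the UV cabinet

TASK

Cure the freshly coated pair of lenses: lift the black cover off the lens carrier and set it right way up on the cork mat, then stand the carrier in the metal tray inside the curing cabinet, keeping it level all the while because the coating is still wet. Push the cabinet door shut until it snaps home on its catch, then press the start button. Do not push the screw dish, the jars or the other things on the bench about.

Things in the scene. Friction and masses are not known exactly. Their poses are not given: they have to be found in the camera images.
- cabinet: White bench-top UV curing cabinet, fixed, 280 wide (y) x 190 deep x 284 mm high, a grey console along its foot. Origin: middle of the lower edge of its front face, at bench height; +x points into the chamber, +y to its left (the hinge side), z up. Its roof and shut door keep an upright tool out: reach in and press the button with the tool tilted about 40 degrees, fingers forward and down.
- tray (a point): Middle of the bright metal tray's floor in the chamber, cabinet (54, 0, 50) mm; axes as the cabinet's. The tray is fixed, inside 96 (x) x 190 (y) mm, its lip 6 mm high. The carrier stands in it with its long side along y, across the chamber.
- door (a joint): Angle of the door in rad: 0 shut, positive open towards the robot (1.57: straight out from the front). Starts at 1.45 to 1.85. Light, stays where it is left. Below about 0.07 rad a sprung roller catch resists; about 12 N at the door_push radius snaps it past the roller, and the catch then holds it at 0.
- door_hinge (a point): Point on the upright hinge axis, cabinet (-20, 140, 168) mm, turning with the door (axes as the cabinet's at 0 rad). The door's flat outer face contains this axis; its -y points along the door to the free edge, its -x out of the outer face. Door: 280 wide, 18 thick, z = 54 to 282 mm; bow handle 26 mm proud of the outer face, 263 mm from the axis, z = 129 to 207 mm.
- door_push (a point): Point on the door's outer face to push on: 170 mm from the hinge axis, 30 mm below the door's top edge (z = 252 mm), clear of the handle.
- start (a joint): Start button, m pressed in: 0 free, 0.006 fully down (about 5 N); springs back. It counts as pressed beyond 0.004.
- start_top (a point): Middle of the top of the start button: grey, round, 34 mm across, in a black collar, near the right end of the console. The console's face slopes at 45 degrees from cabinet (x -54, z 12) up to (x -18, z 48) mm and the button's top stands 16 mm proud of it; it is pressed square to it, forward and down (cabinet +x and -z).
- carrier: Grey lens carrier: base 74 (x) x 150 (y) x 6 mm, a step to z = 12 mm, a clear lens at each end (top at z = 18 mm, clipped on), in the middle an upright fin to lift it by, 34 long (x) x 12 thick (y), up to z = 58 mm. Origin: centre of its underside. 0.25 kg. Fingers close on the fin along y, tool upright or tilted in the carrier's x-z plane. Under the cover at the start.
- cover: Loose black cover, an upturned box 72 (x) x 148 (y) x 58 mm, walls 3 mm, with a ridge handle on top, 50 long (x) x 14 thick (y), z = 58 to 86 mm. Origin: centre of its open underside, at the start 6 mm above the bench on the carrier's base, aligned with it, 2 mm play. 0.16 kg. It must rise 54 mm to clear the fin.
- mat: Cork mat, fixed flat on the bench, 110 (x) x 180 (y) x 3 mm. Origin: centre of its underside. The cover fits on it with its long side along y.
- screw_dish: Round steel dish, 70 mm across, 14 mm high, loose. Origin: centre of its underside.
- jar_yellow: Jar with a yellow lid, 67 mm across, 98 mm high, loose, left of the cabinet. Origin: centre of its underside.
- jar_red: Jar with a red lid, 62 mm across, 94 mm high, loose, left of the cabinet. Origin: centre of its underside.
- beaker: Plastic beaker, 76 mm across, 85 mm high, loose, left of the cabinet. Origin: centre of its underside.
- mist_bottle: Small spray bottle, 41 mm across, 148 mm high, loose, left of the cabinet. Origin: centre of its underside.
- stone_case: Flat black whetstone case 78 x 126 x 24 mm, loose, on the left of the bench. Origin: centre of its underside.
- chamber (a point): Middle of the chamber's mouth, cabinet (0, 0, 157) mm. The open mouth is 250 mm wide (y) and 218 mm high (z = 48 to 266 mm); the chamber is 180 mm deep. A lamp unit hangs from the roof to z = 254 mm, only from 90 mm inwards; the catch stands 14 mm out of the right wall at z = 210 to 240 mm, just inside the mouth.

How it is judged:
On the way, in this order (a step that is already met when the one before it is completed fails the run):
1. the cover stands on the cork mat, let go (horizontal distance between cover and mat below 0.05 m and height (world z) of cover below 0.01 m and angle between cover's own z axis and vertical below 0.12 rad and contact force between the fingers and cover below 0.1 N), for 0.2 s.
2. the carrier stands in the tray, let go (x of carrier in the frame of tray between -0.017 and 0.017 m and y of carrier in the frame of tray between -0.027 and 0.027 m and z of carrier in the frame of tray below 0.005 m and angle between carrier's own z axis and vertical below 0.06 rad and contact force between the fingers and carrier below 0.1 N), for 0.2 s.
3. the door is shut on its catch, the carrier in the tray (value of joint door below 0.015 rad and x of carrier in the frame of tray between -0.017 and 0.017 m and y of carrier in the frame of tray between -0.027 and 0.027 m and z of carrier in the frame of tray below 0.005 m and angle between carrier's own z axis and vertical below 0.06 rad), for 0.2 s.
4. the start button is pressed, with the door shut (value of joint door below 0.015 rad and value of joint start above 0.004 m), for 0.1 s.
At the end, for the whole second after the job is handed in: The cover is at rest right way up on the cork mat (its centre within 50 mm of the mat's, lying flat), the carrier at rest flat in the metal tray (within its lip), the door shut on its catch (under 0.015 rad), and the start button, pressed after the door was shut, sprung back (all of step 3 and horizontal distance between cover and mat below 0.05 m and height (world z) of cover below 0.01 m and angle between cover's own z axis and vertical below 0.12 rad and value of joint start below 0.002 m and linear speed of each of carrier, cover below 0.02 m/s); the robot touches nothing.
It fails at once if the carrier is tipped more than 20 degrees (angle between carrier's own z axis and vertical above 0.35 rad).
It fails at once if a bystander (dish, jar, beaker, bottle, stone case) is pushed more than 30 mm (distance of any of screw_dish, jar_yellow, jar_red, beaker, mist_bottle, stone_case from where it was at the start of the episode above 0.03 m).
It also fails if it takes over 72 s, if anything falls off the work surface, if the arm or the gripper's body presses on something with over 40 N, if the wrist force passes 120 N, or if a joint passes its speed limit or range.

ROBOT

A 7-joint arm with a two-finger parallel gripper is mounted at the origin on a cart in front of the work surface, level with it; the furniture and walls round the work are solid. World frame = base frame: x ahead of the robot, y to its left, z up, the work surface at z = 0. Lengths are in m, angles in rad, forces in N, time in s.
With the tool pointing down it reaches from about 0.35 to 0.9 m from the base axis. Payload 8.1 kg.
Tool frame: the origin (TCP) lies at the very end of the fingers, on their centre line; the grasp point (between the pads) lies 19 mm behind it; z points along the fingers, y is the line along which they close (so a half turn about z gives the same grasp; the last joint's range is limited). The gripper opens to 92 mm and grips with 3 to 60 N. Pads are 19 mm wide; open, the fingers measure 130 mm over their backs; the gripper's body (75 mm by 190 mm) begins 47 mm behind the grasp point.
Start: joints at [1.226, 0.434, 0.025, 1.573, -0.012, 1.134, -0.075], TCP at [0.15, -0.607, 0.227] pointing down, gripper open.
Joint ranges: [-2.62, 2.62], [-0.44, 2.09], [-1.27, 1.32], [0.08, 2.57], [-1.32, 4.46], [0.12, 2], [-2.74, 2.74]. Speed limits (rad/s): [2.22, 2.22, 3.01, 3.01, 3.14, 3.14, 3.14].

INTERFACE

Orientations are given as a rotation vector (axis times angle).
In Python, from cell import arm gives the robot as it stands.
- The arm moves only by the shell command python3 -m pendant 'ROWS' [FORCE]. ROWS is a JSON object of lists of equal length, an entry for each row: "slide": the shift along the tool's x, y, z in units of 0.3 m (1.0 is 0.3 m), a list of three; "dr": the turn, a rotation vector about the tool's x, y, z in units of 0.12 rad (1.0 is 0.12 rad), a list of three; "claw": the opening, from 0 (shut) to 1 (fully open). In form: {"slide": [[tx, ty, tz], ...], "dr": [[ax, ay, az], ...], "claw": [claw, ...]}. A call has 1 to 10 rows; each row shifts and turns the commanded pose from where the row before left it, along the tool's axes as they then stand; what a row does not reach is not made up. A row lasts 1/10 s, in which the tool goes at most 50 mm and 8.59 degrees, less where a joint would pass 70% of its speed; a pose out of reach is approached as far as the arm can. A call with a number of a shift or a turn outside -1 to 1 is refused whole. A call with a gripper value outside its range is refused whole. The fingers move at their own pace and stop on an object; FORCE is the grip in N (left out, the last holds). Time passes only in rows, so rows that do not move let the fingers close. It gives the time, the measured TCP pose, the force, the opening and the grip force at its end, in the units of the state.
- arm.observe(): the state, without advancing time (a new reading comes with each control period).
- arm.get_image(name): name is "scene" or "top" or "wrist"; returns the picture (420x560x3 uint8, red, green, blue); there is no depth.
- arm.calibration(name): a dict with "K" (3x3 intrinsics, pixels), "dist" ([k1, k2, p1, p2, k3] as OpenCV has them; the pictures are not rectified), "xyz" and "orientation" of the camera in the world. Camera axes: x right, y up, looking along -z (the intrinsics and any distortion apply to the point x, -y, -z); pixel columns grow to the right and rows downward; lengths in m; the calibration is good to about 2 mm. A picture is of the moment at which its call begins: read the wrist's pose just before it. calibration takes no time and is no camera call; for the wrist camera it gives the pose at the moment of the call.
- arm.sign_off(): hands the job in; it is judged then, once.
The state is a dict: "clock": time; "joints": joint angles; "dq": joint speeds; "joint_efforts": joint torques, N m; "position": TCP position; "ee_rot": TCP orientation; "force": force on the tool from outside, world axes, zero at the start; "ft_torque": the same for the moment, N m; "width": opening from 0.0 (shut) to 1.0 (fully open); "gripper_force": force on a finger pad.
Only numpy, scipy, OpenCV 4.12 (cv2) and the standard library are available. Lean on these libraries where they do the work, as an engineer would, in place of code of your own. Each camera call takes 0.05 s, during which the arm holds its last target. There are 200 camera calls.

## Working session

There is one attempt and no reset: what is moved stays moved. The work goes in short steps, Python scripts to look and compute and a shell command to move; the robot and the scene stay as the last step left them, time stands still between calls to the robot, and variables do not carry over. Pictures are saved under pics/ and viewed, at most 13 in all, crops included, and the job is handed in when it is done.

```bash
mkdir -p pics; ls; cat > h.py <<'E'
import numpy as np, cv2
from scipy.spatial.transform import Rotation as R
from cell import arm
def cal(n):
    c=arm.calibration(n); o=np.array(c["orientation"],float)
    M=o if o.shape==(3,3) else R.from_rotvec(o).as_matrix() if o.size==3 else R.from_quat(o).as_matrix()
    return np.array(c["K"],float),np.array(c["dist"],float),np.array(c["xyz"],float),M
def px2w(c,uv,z):
    K,d,t,M=c
    p=cv2.undistortPoints(np.array([[uv]],float),K,d)[0,0]
    r=M@np.array([p[0],-p[1],-1]); return t+r*(z-t[2])/r[2]
def w2px(c,P):
    K,d,t,M=c
    q=(np.atleast_2d(P)-t)@M*[1,-1,-1]
    return cv2.projectPoints(q,np.zeros(3),np.zeros(3),K,d)[0][:,0]
def snap(n,f):
    c=cal(n); im=arm.get_image(n); cv2.imwrite(f"pics/{f}.png",im[:,:,::-1]); return c,im
E
python3 - <<'E'
from h import *
for n in("scene","top"):
    print(arm.calibration(n)); snap(n,n+"0")
print(arm.observe())
E
```

```text
pics
{'K': array([[396.07830835,   0.        , 276.29474319],
       [  0.        , 396.07830835, 212.70547289],
       [  0.        ,   0.        ,   1.        ]]), 'dist': array([0.03045293, 0.        , 0.        , 0.        , 0.        ]), 'xyz': array([-0.18806194,  0.38905133,  1.10973711]), 'orientation': array([ 0.45104223, -0.73085084, -1.90997669])}
{'K': array([[431.64255222,   0.        , 278.75194143],
       [  0.        , 431.64255222, 201.15072347],
       [  0.        ,   0.        ,   1.        ]]), 'dist': array([-0.01915762,  0.        ,  0.        ,  0.        ,  0.        ]), 'xyz': array([ 0.41533755, -0.00886966,  1.2121437 ]), 'orientation': array([ 0.14469616, -0.11450383, -1.58996189])}
{'clock': 0.1, 'joints': array([ 1.22638363,  0.43517198,  0.02496238,  1.57398954, -0.01159981,
        1.13403269, -0.07513857]), 'dq': array([-5.14978297e-05, -2.54417281e-03, -8.65539160e-04,  1.09396190e-03,
        5.91734280e-04,  7.04473429e-04,  2.90825463e-04]), 'joint_efforts': array([ 3.55260134e-03, -6.69125891e+01,  9.88271199e-01, -3.15142715e+01,
       -6.04804326e-02,  3.75217502e-02,  6.48676973e-05]), 'position': array([ 0.14950753, -0.60637614,  0.22601814]), 'ee_rot': array([-3.11726202e+00, -3.78589810e-01,  4.74173242e-04]), 'force': array([ 1.1807941 ,  0.22253517, -0.28265272]), 'ft_torque': array([-0.00777373,  0.04879112,  0.02783512]), 'gripper_force': 0.0, 'width': 0.9996169198193539}
```

View pics/top0.png

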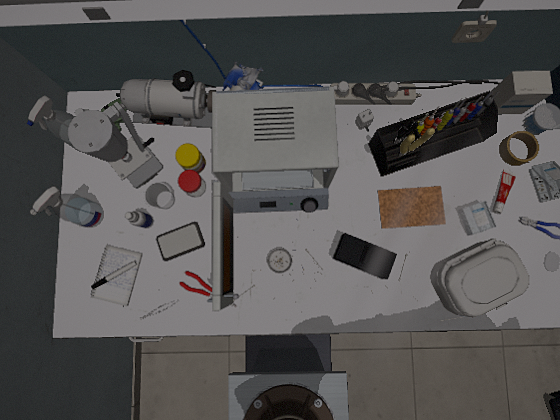

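View pics/scene0.png

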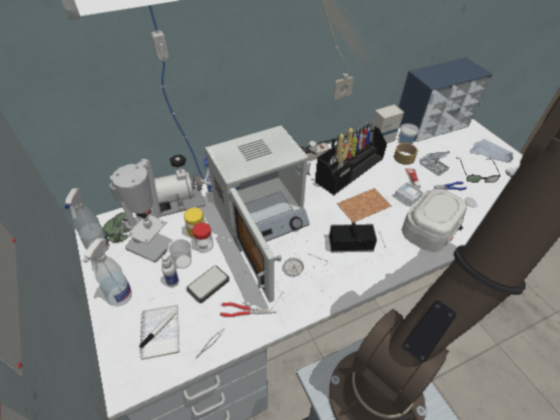

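The top view shows the cover at about (364,255), the mat at (411,207), the cabinet roof spanning cols 212–338, the door running from (217,180) to (217,308), the dish at (279,260), and the button at (310,205). I'll enlarge it to measure.

```bash
python3 - <<'E'
import cv2
im=cv2.imread("pics/top0.png")[80:320,195:455]
im=cv2.convertScaleAbs(cv2.resize(im,None,fx=3,fy=2.5,interpolation=cv2.INTER_CUBIC),alpha=1.4,beta=20)
for u in range(200,455,20): cv2.putText(im,str(u),(int((u-195)*3),10),0,.35,(0,0,255)); cv2.line(im,((u-195)*3,12),((u-195)*3,18),(0,0,255))
for v in range(100,320,20): cv2.putText(im,str(v),(0,int((v-80)*2.5)),0,.35,(0,0,255))
cv2.imwrite("pics/topc.png",im)
E
```

```text
(no output)
```

View pics/topc.png

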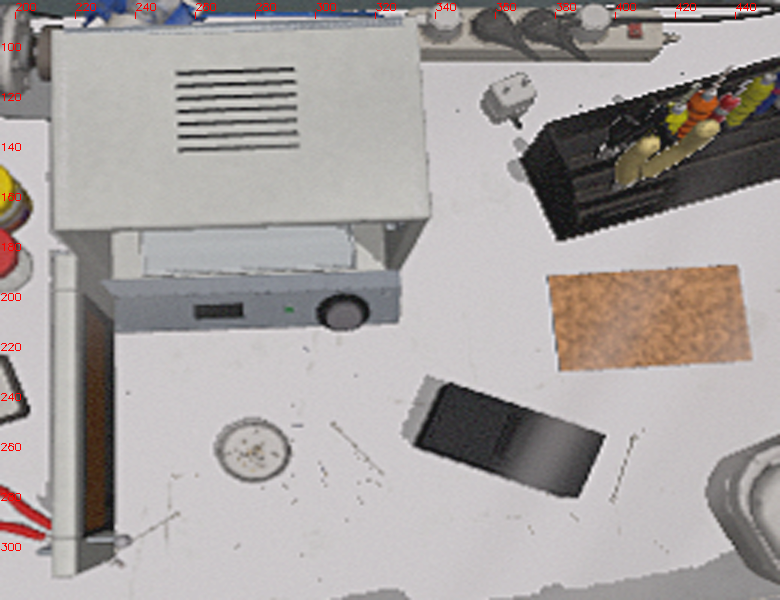

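Measured in crop pixels: mat corners (548,275), (738,265), (752,360), (560,371). Cover top corners are (442,382), (605,435), (577,497), (415,445), and the roof front edge runs (52,230) to (430,217).

```bash
python3 - <<'E'
from h import *
c=cal("top")
f=lambda p:(195+p[0]/3,80+p[1]/2.5)
def show(n,pts,z):
    P=np.array([px2w(c,f(p),z)[:2] for p in pts]); print(n,P.round(4).tolist(),"mean",P.mean(0).round(4))
    print("  edges",[ (round(float(np.hypot(*(b-a))),4),round(float(np.degrees(np.arctan2(*(b-a)[::-1]))),1)) for a,b in zip(P,np.roll(P,-1,0))])
show("mat",[(548,275),(738,265),(752,360),(560,371)],.003)
show("cover",[(442,382),(605,435),(577,497),(415,445)],.064)
show("roof",[(52,230),(430,217),(418,20),(60,30)],.284)
show("console",[(118,333),(398,322)],.008)
show("door top",[(52,573),(52,252),(74,252),(74,577)],.282)
show("dish",[(253,450)],.014)
show("button",[(343,313)],.04)
K,d,t,M=c;print(M.round(3))
E
```

```text
mat [[0.6415, -0.2695], [0.6485, -0.4498], [0.5399, -0.4539], [0.5319, -0.2743]] mean [ 0.5904 -0.3619]
  edges [(0.1804, -87.8), (0.1087, -177.8), (0.1798, 92.6), (0.1097, 2.5)]
cover [[0.5168, -0.156], [0.4575, -0.2963], [0.3938, -0.2678], [0.4509, -0.1294]] mean [ 0.4547 -0.2124]
  edges [(0.1523, -112.9), (0.0698, 156.0), (0.1498, 67.6), (0.0711, -22.0)]
roof [[0.6387, 0.1529], [0.6431, -0.1256], [0.8275, -0.1248], [0.8262, 0.1477]] mean [0.7339 0.0125]
  edges [(0.2786, -89.1), (0.1845, 0.3), (0.2725, 90.3), (0.1876, 178.4)]
console [[0.5842, 0.1382], [0.5903, -0.1251]] mean [0.5872 0.0066]
  edges [(0.2633, -88.7), (0.2633, 91.3)]
door top [[0.3427, 0.1523], [0.6192, 0.1532], [0.6188, 0.1369], [0.3391, 0.1367]] mean [0.4799 0.1448]
  edges [(0.2766, 0.2), (0.0163, -91.5), (0.2797, -180.0), (0.0159, 77.0)]
dish [[0.4503, 0.0139]] mean [0.4503 0.0139]
  edges [(0.0, 0.0)]
button [[0.5969, -0.0722]] mean [ 0.5969 -0.0722]
  edges [(0.0, 0.0)]
[[-0.021  0.986 -0.164]
 [-1.    -0.025 -0.017]
 [-0.021  0.164  0.986]]
```

```bash
cat >> h.py <<'E'
def tool(yaw,tilt=0):
    """tool x heading at yaw(deg) when upright, fingers tilted forward along yaw by tilt deg"""
    y=np.radians(yaw);t=np.radians(tilt);hx=np.array([np.cos(y),np.sin(y),0]);Z=np.array([0,0,1.])
    z=np.sin(t)*hx-np.cos(t)*Z; x=np.cos(t)*hx+np.sin(t)*Z
    return np.c_[x,np.cross(z,x),z]
def go(p,Rt=None):
    s=arm.observe();R0=R.from_rotvec(s["ee_rot"]).as_matrix();d=np.array(p)-s["position"]
    Rt=R0 if Rt is None else Rt
    rv=R.from_matrix(R0.T@Rt).as_rotvec()
    print("pos",s["position"].round(4),"dist",np.linalg.norm(d).round(3),"slide now",(R0.T@d/.3).round(3),"slide after turn",(Rt.T@d/.3).round(3),"dr",(rv/.12).round(2))
E
python3 - <<'E'
from h import *
go([.4547,-.2124,.23],tool(-22.6)); print(R.from_rotvec(arm.observe()["ee_rot"]).as_matrix().round(2))
E
```

```text
pos [ 0.1495 -0.6064  0.226 ] dist 0.498 slide now [ 1.302 -1.032 -0.012] slide after turn [ 0.435 -1.603 -0.013] dr [-0.01  0.    5.3 ]
[[ 0.97  0.24 -0.  ]
 [ 0.24 -0.97  0.  ]
 [-0.   -0.   -1.  ]]
```

```bash
python3 -m pendant '{"slide":[[0.03,-0.02,-0.1],[0.06,-0.05,-0.1],[0.1,-0.08,-0.03],[0.1,-0.08,0],[0.1,-0.08,0],[0.1,-0.08,0],[0.1,-0.08,0],[0.1,-0.08,0],[0.1,-0.08,0],[0.1,-0.08,0]],"dr":[[0,0,0],[0,0,0],[0,0,0],[0,0,0],[0,0,0],[0,0,0],[0,0,0],[0,0,0],[0,0,0],[0,0,0]],"claw":[1,1,1,1,1,1,1,1,1,1]}' 20
python3 -m pendant '{"slide":[[0,0,0],[0,0,0],[0,0,0],[0,0,0],[0,0,0],[0,0,0],[0,0,0],[0,0,0],[0,0,0]],"dr":[[0,0,0.5],[0,0,0.7],[0,0,0.7],[0,0,0.7],[0,0,0.7],[0,0,0.7],[0,0,0.7],[0,0,0.6],[0,0,0]],"claw":[1,1,1,1,1,1,1,1,1]}'
python3 -c "
from h import *
go([.4547,-.2124,.20],tool(-22.6))"
```

```text
clock: 1.1
position: [0.3584, -0.3346, 0.2955]
ee_rot: [-3.119, -0.379, 0.001]
force: [1.1, -0.7, -0.9]
width: 1.002
gripper_force: 0.0
clock: 2.0
position: [0.3577, -0.336, 0.2954]
ee_rot: [-3.08, 0.617, 0.001]
force: [-0.2, 0.5, -0.5]
width: 0.999
gripper_force: 0.0
pos [ 0.3577 -0.336   0.2954] dist 0.184 slide now [ 0.14  -0.505  0.318] slide after turn [ 0.14  -0.505  0.318] dr [-0.    0.01 -0.01]
```

```bash
python3 -m pendant '{"slide":[[0.02,-0.07,0.04],[0.03,-0.1,0.06],[0.03,-0.1,0.06],[0.03,-0.1,0.06],[0.02,-0.1,0.06],[0.01,-0.035,0.04],[0,0,0],[0,0,0]],"dr":[[0,0,0],[0,0,0],[0,0,0],[0,0,0],[0,0,0],[0,0,0],[0,0,0],[0,0,0]],"claw":[1,1,1,1,1,1,1,1]}'
python3 - <<'E'
from h import *
go([.4547,-.2124,.068],tool(-22.6))
c,im=snap("wrist","w1")
h=lambda a:np.array([np.cos(np.radians(a)),np.sin(np.radians(a)),0])
P=[np.array([.4547,-.2124,.092])+sx*.025*h(-22.6)+sy*.007*h(67.4) for sx,sy in((1,1),(1,-1),(-1,-1),(-1,1))]
Q=[np.array([.4547,-.2124,.064])+sx*.036*h(-22.6)+sy*.074*h(67.4) for sx,sy in((1,1),(1,-1),(-1,-1),(-1,1))]
im=im[:,:,::-1].copy(); im=cv2.convertScaleAbs(im,alpha=1.5,beta=20)
for S,col in((P,(0,0,255)),(Q,(0,255,0))): cv2.polylines(im,[w2px(c,np.array(S)).round().astype(np.int32)],True,col,1)
cv2.imwrite("pics/w1o.png",im)
E
```

```text
clock: 2.8
position: [0.4543, -0.2134, 0.1999]
ee_rot: [3.08, -0.615, -0.001]
force: [0.8, -1.1, 0.1]
width: 1.0
gripper_force: 0.0
pos [ 0.4543 -0.2134  0.1999] dist 0.132 slide now [ 0.    -0.004  0.44 ] slide after turn [-0.    -0.004  0.44 ] dr [0.01 0.   0.  ]
```

View pics/w1o.png

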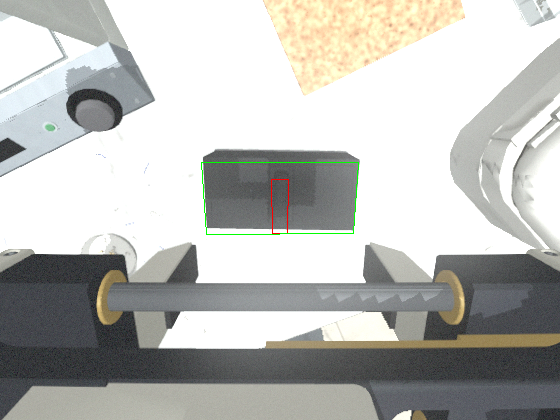

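The wrist view shows the cover top over rows 158–228 and cols 206–356. It is centred along y and about 4 mm further along tool x than my model (green box, rows 162–233).

```bash
python3 -m pendant '{"slide":[[0.013,-0.003,0.05],[0,0,0.08],[0,0,0.08],[0,0,0.08],[0,0,0.07],[0,0,0.05],[0,0,0.03],[0,0,0],[0,0,0],[0,0,0]],"dr":[[0,0,0],[0,0,0],[0,0,0],[0,0,0],[0,0,0],[0,0,0],[0,0,0],[0,0,0],[0,0,0],[0,0,0]],"claw":[1,1,1,1,0.7,0.4,0.2,0,0,0]}' 25
python3 -m pendant '{"slide":[[0,0,0],[0,0,0],[0,0,0],[0,0,-0.02],[0,0,-0.03],[0,0,-0.05],[0,0,-0.08],[0,0,-0.1],[0,0,-0.1],[0,0,-0.08]],"dr":[[0,0,0],[0,0,0],[0,0,0],[0,0,0],[0,0,0],[0,0,0],[0,0,0],[0,0,0],[0,0,0],[0,0,0]],"claw":[0,0,0,0,0,0,0,0,0,0]}' 25
python3 - <<'E'
from h import *
c,im=snap("top","t2")
cv2.imwrite("pics/t2c.png",cv2.convertScaleAbs(cv2.resize(im[180:320,200:460,::-1],None,fx=2.5,fy=2.5),alpha=1.4,beta=20))
go([.5904,-.3619,.2],tool(2.4))
E
```

```text
clock: 3.85
position: [0.4594, -0.2136, 0.0687]
ee_rot: [3.08, -0.616, 0.003]
force: [-0.2, 0.6, -0.1]
width: 0.53
gripper_force: 0.0
clock: 4.85
position: [0.459, -0.213, 0.2082]
ee_rot: [3.081, -0.615, 0.002]
force: [0.8, -0.4, -2.1]
width: 0.151
gripper_force: 25.0
pos [ 0.4607 -0.2135  0.2116] dist 0.197 slide now [0.589 0.291 0.042] slide after turn [0.411 0.512 0.039] dr [ 0.01 -0.05 -3.63]
```

View pics/t2c.png

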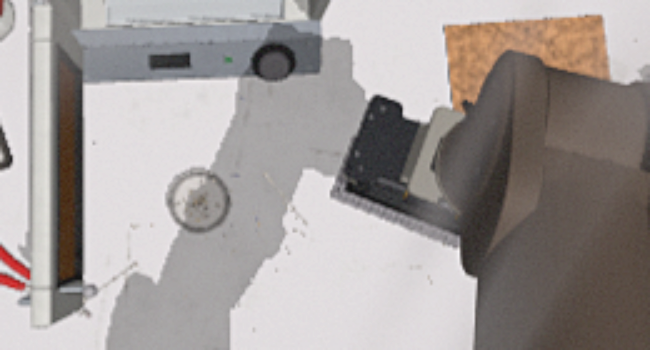

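The picture shows the gripper holding the cover up. The opening of 14 mm matches the ridge. Next, the mat.

```bash
python3 -m pendant '{"slide":[[0.03,0.015,0],[0.06,0.03,0],[0.1,0.05,0],[0.1,0.05,0],[0.1,0.05,0],[0.1,0.05,0],[0.06,0.03,0],[0.03,0.015,0],[0,0,0],[0,0,0]],"dr":[[0,0,0],[0,0,0],[0,0,0],[0,0,0],[0,0,0],[0,0,0],[0,0,0],[0,0,0],[0,0,0],[0,0,0]],"claw":[0,0,0,0,0,0,0,0,0,0]}'
python3 -m pendant '{"slide":[[0,0,0],[0,0,0],[0,0,0],[0,0,0],[0,0,0],[0,0,0],[0,0,0],[0,0,0],[0,0,0]],"dr":[[0,0,-0.3],[0,0,-0.5],[0,0,-0.6],[0,0,-0.6],[0,0,-0.6],[0,0,-0.6],[0,0,-0.4],[0,0,0],[0,0,0]],"claw":[0,0,0,0,0,0,0,0,0]}'
python3 -c "
from h import *
go([.5904,-.3619,.067],tool(2.4))"
```

```text
clock: 5.9
position: [0.5854, -0.3593, 0.2049]
ee_rot: [-3.08, 0.614, 0.003]
force: [-0.4, 0.3, -1.1]
width: 0.145
gripper_force: 25.0
clock: 6.8
position: [0.5857, -0.3596, 0.206]
ee_rot: [-3.141, -0.058, 0.0]
force: [-0.5, -0.5, -3.1]
width: 0.148
gripper_force: 25.0
pos [ 0.5857 -0.3596  0.206 ] dist 0.139 slide now [0.015 0.008 0.463] slide after turn [0.015 0.008 0.463] dr [-0.    0.   -0.04]
```

```bash
python3 -m pendant '{"slide":[[0.015,0.008,0.05],[0,0,0.09],[0,0,0.09],[0,0,0.09],[0,0,0.07],[0,0,0.04],[0,0,0.02],[0,0,0.01],[0,0,0.005],[0,0,0]],"dr":[[0,0,0],[0,0,0],[0,0,0],[0,0,0],[0,0,0],[0,0,0],[0,0,0],[0,0,0],[0,0,0],[0,0,0]],"claw":[0,0,0,0,0,0,0,0,0,0]}'
python3 -m pendant '{"slide":[[0,0,0],[0,0,0],[0,0,0],[0,0,0],[0,0,0]],"dr":[[0,0,0],[0,0,0],[0,0,0],[0,0,0],[0,0,0]],"claw":[0,0.3,0.6,0.8,0.8]}'
```

```text
clock: 7.8
position: [0.5916, -0.3617, 0.0698]
ee_rot: [3.141, 0.059, 0.003]
force: [-9.3, 7.8, 26.0]
width: 0.15
gripper_force: 25.0
clock: 8.3
position: [0.5906, -0.3625, 0.0659]
ee_rot: [3.141, 0.059, -0.0]
force: [0.3, -0.3, 0.8]
width: 0.45
gripper_force: 0.0
```

```bash
python3 -m pendant '{"slide":[[0,0,-0.05],[0,0,-0.1],[0,0,-0.12],[0,0,-0.12],[0,0,-0.12],[0,0,-0.1],[-0.05,0,-0.05],[-0.1,-0.03,0],[-0.1,-0.1,0],[-0.1,-0.1,0]],"dr":[[0,0,0],[0,0,0],[0,0,0],[0,0,0],[0,0,0.5],[0,0,0.6],[0,0,0.7],[0,0,0.7],[0,0,0.7],[0,0,0.4]],"claw":[1,1,1,1,1,1,1,1,1,1]}'
python3 - <<'E'
from h import *
C=np.array([.459,-.2138,0]);T=tool(-22.6,40)
go(C+[0,0,.045]+T[:,2]*(.019-.15),T)
E
```

```text
clock: 9.3
position: [0.5072, -0.2717, 0.2653]
ee_rot: [3.078, -0.624, 0.002]
force: [0.7, 1.5, 0.8]
width: 0.997
gripper_force: 0.0
pos [ 0.5072 -0.2717  0.2653] dist 0.196 slide now [-0.504 -0.114  0.399] slide after turn [-0.642 -0.116 -0.017] dr [ 0.02  5.81 -0.04]
```

```bash
python3 -m pendant '{"slide":[[-0.06,-0.02,0],[-0.1,-0.03,0],[-0.1,-0.03,0],[-0.1,-0.03,0],[-0.1,0,0],[-0.04,0,0],[0,0,0],[0,0,0],[0,0,0],[0,0,0]],"dr":[[0,0,0],[0,0,0],[0,0,0],[0,0,0],[0,0,0],[0,0.4,0],[0,0.7,0],[0,0.7,0],[0,0.7,0],[0,0.7,0]],"claw":[1,1,1,1,1,1,1,1,1,1]}'
python3 -m pendant '{"slide":[[0,0,0],[0,0,0],[0,0,0],[0,0,0],[0,0,0]],"dr":[[0,0.7,0],[0,0.7,0],[0,0.7,0],[0,0.5,0],[0,0,0]],"claw":[1,1,1,1,1]}'
python3 - <<'E'
from h import *
C=np.array([.459,-.2138,0]);T=tool(-22.6,40)
go(C+[0,0,.045]+T[:,2]*(.019-.15),T)
c,im=snap("wrist","w3")
im=cv2.convertScaleAbs(im[:,:,::-1],alpha=1.3,beta=10)
h=lambda a:np.array([np.cos(np.radians(a)),np.sin(np.radians(a)),0])
for z,a,b,col in((.006,.037,.075,(0,255,0)),(.058,.017,.006,(0,0,255))):
    P=[C+[0,0,z]+sx*a*h(-22.6)+sy*b*h(67.4) for sx,sy in((1,1),(1,-1),(-1,-1),(-1,1))]
    p=w2px(c,np.array(P));print(p.round().tolist());cv2.polylines(im,[p.round().astype(np.int32)],True,col,1)
cv2.imwrite("pics/w3o.png",im)
E
```

```text
clock: 10.3
position: [0.383, -0.1836, 0.2656]
ee_rot: [2.952, -0.589, 0.582]
force: [-0.3, -0.2, -0.2]
width: 0.998
gripper_force: 0.0
clock: 10.8
position: [0.381, -0.1831, 0.2637]
ee_rot: [2.778, -0.555, 1.008]
force: [-0.7, -0.0, 0.0]
width: 1.0
gripper_force: 0.0
pos [ 0.381  -0.1831  0.2637] dist 0.118 slide now [-0.254 -0.006  0.302] slide after turn [-0.255 -0.005  0.301] dr [0.   0.02 0.  ]
[[228.0, 223.0], [331.0, 223.0], [334.0, 273.0], [224.0, 273.0]]
[[275.0, 223.0], [284.0, 223.0], [284.0, 249.0], [274.0, 249.0]]
```

View pics/w3o.png

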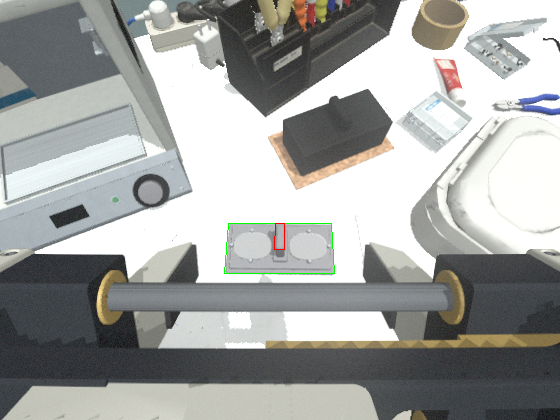

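The wrist view shows the cover upright on the mat near (335,125). The carrier sits within the predicted outline (228–334, 223–273), with the fin at (280,236), so the estimate holds.

```bash
python3 -m pendant '{"slide":[[-0.06,0,0.04],[-0.1,-0.005,0.06],[-0.09,0,0.1],[0,0,0.1],[0,0,0.1],[0,0,0.1],[0,0,0.1],[0,0,0.08],[0,0,0.05],[0,0,0]],"dr":[[0,0,0],[0,0,0],[0,0,0],[0,0,0],[0,0,0],[0,0,0],[0,0,0],[0,0,0],[0,0,0],[0,0,0]],"claw":[1,1,1,1,1,1,1,1,1,1]}'
python3 - <<'E'
from h import *
C=np.array([.459,-.2138,0]);T=tool(-22.6,40)
go(C+[0,0,.045]+T[:,2]*.019,T)
E
```

```text
clock: 11.85
position: [0.4173, -0.2022, 0.1891]
ee_rot: [2.83, -0.569, 0.896]
force: [0.3, -0.1, 1.1]
width: 1.001
gripper_force: 0.0
pos [ 0.4173 -0.2022  0.1891] dist 0.168 slide now [-0.154 -0.018  0.538] slide after turn [-0.199 -0.018  0.523] dr [ 0.01  0.7  -0.02]
```

```bash
python3 -c "
from h import *
print(arm.observe()['joints'].round(3))"
```

```text
[-0.248 -0.08   0.517  2.543  1.088  0.121 -2.739]
```

The tilt stopped at joint limits: q7 at -2.74, q6 at 0.12, q4 near max. A half turn about tool z gives the same grasp and takes q7 away from its limit, so I'll back up and make that turn.

```bash
python3 -m pendant '{"slide":[[0,0,-0.03],[0,0,-0.03],[0,0,0],[0,0,0],[0,0,0],[0,0,0],[0,0,0],[0,0,0],[0,0,0],[0,0,0]],"dr":[[0,0,-0.4],[0,0,-0.8],[0,0,-1],[0,0,-1],[0,0,-1],[0,0,-1],[0,0,-1],[0,0,-1],[0,0,-1],[0,0,-1]],"claw":[1,1,1,1,1,1,1,1,1,1]}'
python3 - <<'E'
from h import *
print(arm.observe()['joints'].round(3))
C=np.array([.459,-.2138,0]);T=tool(-22.6,40)@np.diag([-1,-1,1])
go(C+[0,0,.045]+T[:,2]*.019,T)
E
```

```text
clock: 12.85
position: [0.4054, -0.1991, 0.204]
ee_rot: [2.49, 0.921, 0.614]
force: [-0.3, -0.5, -0.6]
width: 1.003
gripper_force: 0.0
[-0.545 -0.223  0.726  2.55   1.073  0.289 -1.621]
pos [ 0.4054 -0.1991  0.204 ] dist 0.186 slide now [-0.045 -0.145  0.602] slide after turn [0.2   0.023 0.588] dr [ -0.73  -0.41 -16.97]
```

```bash
python3 -m pendant '{"slide":[[0,0,0],[0,0,0],[0,0,0],[0,0,0],[0,0,0],[0,0,0],[0,0,0],[0,0,0],[0,0,0],[0,0,0]],"dr":[[0,0,-1],[0,0,-1],[0,0,-1],[0,0,-1],[0,0,-1],[0,0,-1],[0,0,-1],[0,0,-1],[0,0,-1],[0,0,-1]],"claw":[1,1,1,1,1,1,1,1,1,1]}' | head -2
python3 -m pendant '{"slide":[[0,0,0],[0,0,0],[0,0,0],[0,0,0],[0,0,0],[0,0,0],[0,0,0],[0,0,0],[0,0,0]],"dr":[[0,0,-1],[0,0,-1],[0,0,-1],[0,0,-1],[0,0,-1],[0,0,-1],[0,0,-0.6],[0,0,-0.3],[0,0,0]],"claw":[1,1,1,1,1,1,1,1,1]}' | head -2
python3 - <<'E'
from h import *
print(arm.observe()['joints'].round(3))
C=np.array([.459,-.2138,0]);T=tool(-22.6,40)@np.diag([-1,-1,1])
go(C+[0,0,.045]+T[:,2]*(.019-.12),T)
E
```

```text
clock: 13.85
position: [0.4054, -0.1992, 0.2044]
clock: 14.75
position: [0.4054, -0.1991, 0.2043]
[-0.884 -0.391  0.925  2.558  1.232  0.51   0.231]
pos [ 0.4054 -0.1991  0.2043] dist 0.083 slide now [0.185 0.021 0.204] slide after turn [0.201 0.023 0.188] dr [-0.03 -0.69 -0.12]
```

```bash
python3 -m pendant '{"slide":[[0.03,0.005,0.03],[0.04,0.005,0.04],[0.04,0.005,0.04],[0.04,0.005,0.04],[0.04,0,0.04],[0,0,0],[0,0,0]],"dr":[[0,-0.1,0],[0,-0.15,0],[0,-0.15,0],[0,-0.15,0],[0,-0.14,-0.12],[0,0,0],[0,0,0]],"claw":[1,1,1,1,1,1,1]}'
python3 - <<'E'
from h import *
print(arm.observe()['joints'].round(3))
C=np.array([.459,-.2138,0]);T=tool(-22.6,40)@np.diag([-1,-1,1])
go(C+[0,0,.045]+T[:,2]*.019,T)
E
```

```text
clock: 15.45
position: [0.4201, -0.2239, 0.2447]
ee_rot: [0.494, 2.325, -0.272]
force: [-0.1, -0.4, 0.5]
width: 0.997
gripper_force: 0.0
[-0.11  -0.184  0.3    2.566  1.628  0.253 -0.169]
pos [ 0.4201 -0.2239  0.2447] dist 0.22 slide now [0.396 0.123 0.605] slide after turn [0.346 0.081 0.642] dr [-0.57  0.67  0.01]
```

```bash
python3 - <<'E'
from h import *
C=np.array([.459,-.2138,0]);T=tool(-22.6,40)@np.diag([-1,-1,1])
go(C+[.03,-.012,.045+.12]+T[:,2]*.019,T)
E
```

```text
pos [ 0.4201 -0.2239  0.2447] dist 0.124 slide now [0.039 0.109 0.396] slide after turn [0.007 0.082 0.405] dr [-0.57  0.67  0.01]
```

```bash
python3 -m pendant '{"slide":[[0,0.01,0.04],[0,0.01,0.06],[0.005,0.015,0.06],[0,0.015,0.06],[0,0.015,0.06],[0,0.015,0.06],[0,0.01,0.06],[0,0,0],[0,0,0],[0,0,0]],"dr":[[0,0,0],[0,0,0],[0,0,0],[-0.1,0.1,0],[-0.1,0.1,0],[-0.1,0.1,0],[-0.1,0.15,0],[-0.1,0.2,0],[0,0,0],[0,0,0]],"claw":[1,1,1,1,1,1,1,1,1,1]}'
python3 - <<'E'
from h import *
print(arm.observe()['joints'].round(3))
C=np.array([.459,-.2138,0]);T=tool(-22.6,40)@np.diag([-1,-1,1])
go(C+[0,0,.045]+T[:,2]*.019,T)
E
```

```text
clock: 16.45
position: [0.4996, -0.2351, 0.1652]
ee_rot: [0.478, 2.397, -0.189]
force: [0.8, 0.7, -0.1]
width: 1.002
gripper_force: 0.0
[ 0.116  0.176  0.204  2.468  2.982  0.204 -1.492]
pos [ 0.4996 -0.2351  0.1652] dist 0.139 slide now [0.377 0.018 0.269] slide after turn [0.374 0.014 0.272] dr [-0.08  0.07  0.04]
```

That worked (q5≈π). Straight in to the grasp now.

```bash
python3 -m pendant '{"slide":[[0.03,0.002,0.02],[0.05,0.002,0.035],[0.06,0.002,0.045],[0.06,0.002,0.045],[0.06,0.002,0.045],[0.06,0.002,0.04],[0.035,0.002,0.025],[0.02,0,0.015],[0,0,0],[0,0,0]],"dr":[[-0.08,0.07,0.04],[0,0,0],[0,0,0],[0,0,0],[0,0,0],[0,0,0],[0,0,0],[0,0,0],[0,0,0],[0,0,0]],"claw":[1,1,1,1,1,1,1,1,1,1]}'
python3 - <<'E'
from h import *
print(arm.observe()['joints'].round(3))
C=np.array([.459,-.2138,0]);T=tool(-22.6,40)@np.diag([-1,-1,1])
go(C+[0,0,.045]+T[:,2]*.019,T)
E
```

```text
clock: 17.45
position: [0.4743, -0.2201, 0.0445]
ee_rot: [0.474, 2.409, -0.173]
force: [0.7, -0.3, 0.2]
width: 1.003
gripper_force: 0.0
[ 0.792  0.588 -0.649  2.57   2.587  0.738 -1.034]
pos [ 0.4743 -0.2201  0.0445] dist 0.015 slide now [ 0.041 -0.     0.027] slide after turn [ 0.041 -0.     0.027] dr [ 0.02 -0.03  0.04]
```

```bash
python3 -m pendant '{"slide":[[0,0,0],[0,0,0],[0,0,0],[0,0,0]],"dr":[[0,0.3,0],[0,0.3,0],[0,0.3,0],[0,0,0]],"claw":[1,1,1,1]}'
python3 - <<'E'
from h import *
print(arm.observe()['joints'].round(3))
for t in(40,34,32):
    C=np.array([.459,-.2138,0]);T=tool(-22.6,t)@np.diag([-1,-1,1])
    go(C+[0,0,.045]+T[:,2]*.019,T)
E
```

```text
clock: 17.85
position: [0.4764, -0.2205, 0.0467]
ee_rot: [0.491, 2.51, -0.154]
force: [0.3, -0.4, 0.3]
width: 0.999
gripper_force: 0.0
[ 0.744  0.5   -0.564  2.486  2.458  0.488 -0.922]
pos [ 0.4764 -0.2205  0.0467] dist 0.018 slide now [ 0.048 -0.001  0.033] slide after turn [ 0.051 -0.002  0.028] dr [ 0.01 -0.89  0.06]
pos [ 0.4764 -0.2205  0.0467] dist 0.019 slide now [ 0.055 -0.001  0.033] slide after turn [ 0.055 -0.002  0.033] dr [ 0.01 -0.02  0.06]
pos [ 0.4764 -0.2205  0.0467] dist 0.02 slide now [ 0.057 -0.001  0.033] slide after turn [ 0.056 -0.002  0.035] dr [0.01 0.27 0.06]
```

```bash
python3 -m pendant '{"slide":[[0.015,0,0.01],[0.02,0,0.012],[0.02,0,0.011],[0,0,0],[0,0,0]],"dr":[[0,0,0.06],[0,0,0],[0,0,0],[0,0,0],[0,0,0]],"claw":[1,1,1,1,1]}'
python3 - <<'E'
from h import *
print(arm.observe()['joints'].round(3))
C=np.array([.459,-.2138,0]);T=tool(-22.6,34)@np.diag([-1,-1,1])
go(C+[0,0,.045]+T[:,2]*.019,T)
E
```

```text
clock: 18.35
position: [0.4664, -0.2164, 0.0264]
ee_rot: [0.504, 2.513, -0.146]
force: [0.5, 0.6, -0.2]
width: 0.997
gripper_force: 0.0
[ 0.763  0.563 -0.596  2.515  2.491  0.569 -0.956]
pos [ 0.4664 -0.2164  0.0264] dist 0.004 slide now [-0.013 -0.001 -0.003] slide after turn [-0.013 -0.001 -0.003] dr [ 0.03 -0.07 -0.02]
```

```bash
python3 -m pendant '{"slide":[[-0.012,0,-0.003],[0,0,0],[0,0,0],[0,0,0],[0,0,0],[0,0,0],[0,0,0],[0,0,0],[0,0,0],[0,0,0]],"dr":[[0,0,0],[0,0,0],[0,0,0],[0,0,0],[0,0,0],[0,0,0],[0,0,0],[0,0,0],[0,0,0],[0,0,0]],"claw":[0.8,0.6,0.4,0.25,0.15,0,0,0,0,0]}' 40
python3 - <<'E'
from h import *
T=R.from_rotvec(arm.observe()["ee_rot"]).as_matrix();p=arm.observe()["position"]
print(T[:,2].round(3), "fin centre", (p-T[:,2]*.019).round(4))
go(p+[0,0,.12])
T2=tool(0.9,34)@np.diag([-1,-1,1]); cab=R.from_euler("z",.9,degrees=True).as_matrix(); O=np.array([.641,.0135,0])
go(O+cab@[.054,0,.05+.042]+T2[:,2]*.019,T2)
E
```

```text
clock: 19.35
position: [0.4694, -0.2177, 0.03]
ee_rot: [0.503, 2.511, -0.148]
force: [0.5, 0.1, 0.1]
width: 0.18
gripper_force: 0.0
[ 0.513 -0.21  -0.832] fin centre [ 0.4596 -0.2137  0.0458]
pos [ 0.4694 -0.2177  0.03  ] dist 0.12 slide now [-0.222  0.001 -0.333] slide after turn [-0.222  0.001 -0.333] dr [0. 0. 0.]
pos [ 0.4694 -0.2177  0.03  ] dist 0.335 slide now [-0.441  1.018  0.112] slide after turn [-0.749  0.762  0.319] dr [-1.88 -0.05 -2.85]
```

```bash
python3 -m pendant '{"slide":[[0,0,0],[0,0,0],[0,0,0],[-0.006,0,-0.009],[-0.015,0,-0.022],[-0.025,0,-0.037],[-0.035,0,-0.053],[-0.045,0,-0.067],[-0.045,0,-0.067],[-0.03,0,-0.045]],"dr":[[0,0,0],[0,0,0],[0,0,0],[0,0,0],[0,0,0],[0,0,0],[0,0,0],[0,0,0],[0,0,0],[0,0,0]],"claw":[0,0,0,0,0,0,0,0,0,0]}' 40
python3 - <<'E'
from h import *
print(arm.observe()['joints'].round(3))
c,im=snap("scene","s4")
cv2.imwrite("pics/s4c.png",cv2.convertScaleAbs(cv2.resize(im[100:330,170:450,::-1],None,fx=2.5,fy=2.5),alpha=1.3,beta=10))
E
```

```text
clock: 20.35
position: [0.4701, -0.2177, 0.141]
ee_rot: [0.503, 2.508, -0.145]
force: [-0.6, 0.0, -2.9]
width: 0.125
gripper_force: 40.0
[ 0.553  0.193 -0.289  2.434  2.112  0.129 -0.621]
```

View pics/s4c.png

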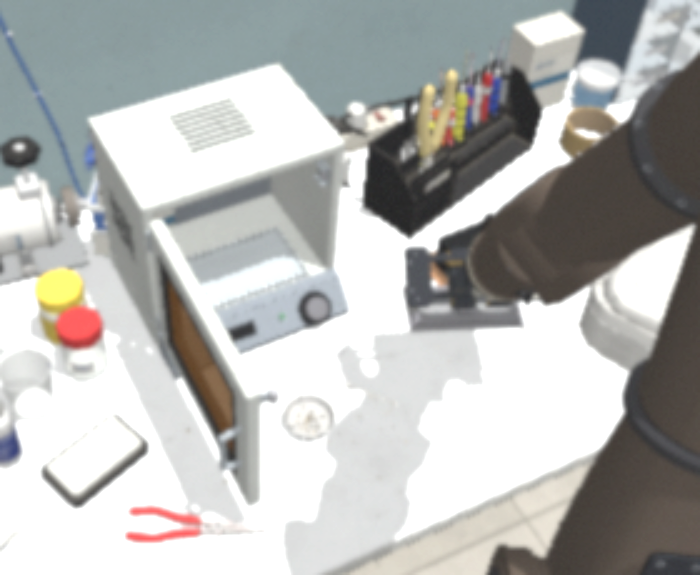

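The scene view shows the carrier held level and clear of the bench (about (465,310)), with the dish untouched. Next I'll turn it about the vertical to the cabinet's yaw, then slide to a point outside the mouth.

```bash
python3 -m pendant '{"slide":[[0,0,0],[0,0,0],[0,0,0],[0,0,0],[0,0,0],[0,0,0],[0,0,0],[0,0,0],[0,0,0]],"dr":[[-0.15,0,-0.22],[-0.25,0,-0.38],[-0.3,0,-0.45],[-0.3,0,-0.45],[-0.3,0,-0.45],[-0.3,-0.02,-0.45],[-0.2,-0.03,-0.3],[-0.08,0,-0.15],[0,0,0]],"claw":[0,0,0,0,0,0,0,0,0]}'
python3 - <<'E'
from h import *
print(arm.observe()['joints'].round(3))
T2=tool(0.9,34)@np.diag([-1,-1,1]); cab=R.from_euler("z",.9,degrees=True).as_matrix(); O=np.array([.641,.0138,0])
go(O+cab@[-.10,0,.125]+T2[:,2]*.019,T2)
E
```

```text
clock: 21.3
position: [0.468, -0.219, 0.1352]
ee_rot: [0.08, 2.555, -0.024]
force: [-0.5, 0.7, -1.9]
width: 0.128
gripper_force: 40.0
[ 1.369  0.396 -1.037  2.352  1.399  0.122  0.609]
pos [ 0.468  -0.219   0.1352] dist 0.247 slide now [-0.144  0.787  0.2  ] slide after turn [-0.193  0.767  0.234] dr [-0.36 -0.06 -0.54]
```

```bash
python3 -m pendant '{"slide":[[-0.01,0.05,0],[-0.01,0.09,0.01],[-0.02,0.1,0.02],[-0.03,0.1,0.03],[-0.03,0.1,0.03],[-0.03,0.1,0.03],[-0.03,0.1,0.03],[-0.02,0.08,0.03],[-0.01,0.04,0.01],[0,0,0]],"dr":[[0,0,0],[0,0,0],[0,0,0],[0,0,0],[-0.1,0,-0.1],[-0.1,0,-0.2],[-0.1,-0.03,-0.2],[0,-0.03,0],[0,0,0],[0,0,0]],"claw":[0,0,0,0,0,0,0,0,0,0]}'
python3 - <<'E'
from h import *
print(arm.observe()['joints'].round(3))
T2=tool(0.9,34)@np.diag([-1,-1,1]); cab=R.from_euler("z",.9,degrees=True).as_matrix(); O=np.array([.641,.0138,0])
go(O+cab@[-.10,0,.125]+T2[:,2]*.019,T2)
E
```

```text
clock: 22.3
position: [0.5569, 0.0064, 0.1197]
ee_rot: [-0.017, 2.548, 0.003]
force: [0.3, 0.5, -1.3]
width: 0.129
gripper_force: 40.0
[ 0.759  0.548 -1.179  2.333  1.732  0.613 -0.169]
pos [0.5569 0.0064 0.1197] dist 0.013 slide now [0.034 0.02  0.019] slide after turn [0.034 0.02  0.019] dr [-0.02  0.01 -0.01]
```

```bash
python3 - <<'E'
from h import *
T2=tool(0.9,34)@np.diag([-1,-1,1]); cab=R.from_euler("z",.9,degrees=True).as_matrix(); O=np.array([.641,.0138,0])
for x in(-.06,.048): go(O+cab@[x,0,.095+.0157]+T2[:,2]*.019,T2)
E
```

```text
pos [0.5569 0.0064 0.1197] dist 0.043 slide now [-0.05   0.021  0.133] slide after turn [-0.05   0.02   0.133] dr [-0.02  0.01 -0.01]
pos [0.5569 0.0064 0.1197] dist 0.145 slide now [-0.348  0.022  0.335] slide after turn [-0.349  0.02   0.335] dr [-0.02  0.01 -0.01]
```

```bash
python3 -m pendant '{"slide":[[-0.005,0.005,0.025],[-0.015,0.005,0.04],[-0.02,0.005,0.045],[-0.02,0.005,0.025],[-0.03,0,0.02],[-0.03,0,0.02],[-0.03,0,0.02],[-0.02,0,0.014],[0,0,0],[0,0,0]],"dr":[[0,0,0],[0,0,0],[0,0,0],[0,0,0],[0,0,0],[0,0,0],[0,0,0],[0,0,0],[0,0,0],[0,0,0]],"claw":[0,0,0,0,0,0,0,0,0,0]}'
python3 - <<'E'
from h import *
print(arm.observe()['joints'].round(3))
T2=tool(0.9,34)@np.diag([-1,-1,1]); cab=R.from_euler("z",.9,degrees=True).as_matrix(); O=np.array([.641,.0138,0])
go(O+cab@[.048,0,.095+.0157]+T2[:,2]*.019,T2)
E
```

```text
clock: 23.3
position: [0.6332, 0.0098, 0.0955]
ee_rot: [-0.013, 2.55, -0.001]
force: [0.8, 0.1, -1.1]
width: 0.128
gripper_force: 40.0
[ 0.652  0.68  -1.088  2.184  1.741  0.666 -0.092]
pos [0.6332 0.0098 0.0955] dist 0.067 slide now [-0.183  0.015  0.125] slide after turn [-0.183  0.013  0.125] dr [-0.05 -0.01 -0.03]
```

Carrier level, path clear so far; going in.

```bash
python3 -m pendant '{"slide":[[-0.02,0.005,0.014],[-0.03,0.005,0.02],[-0.03,0.003,0.02],[-0.03,0,0.02],[-0.03,0,0.02],[-0.03,0,0.02],[-0.013,0,0.011],[0,0,0],[0,0,0]],"dr":[[-0.02,0,-0.01],[-0.02,0,-0.01],[0,0,0],[0,0,0],[0,0,0],[0,0,0],[0,0,0],[0,0,0],[0,0,0]],"claw":[0,0,0,0,0,0,0,0,0]}'
python3 - <<'E'
from h import *
print(arm.observe()['joints'].round(3))
T2=tool(0.9,34)@np.diag([-1,-1,1]); cab=R.from_euler("z",.9,degrees=True).as_matrix(); O=np.array([.641,.0138,0])
go(O+cab@[.048,0,.081+.0157]+T2[:,2]*.019,T2)
snap("top","t5")
c,im=snap("scene","s5")
cv2.imwrite("pics/s5c.png",cv2.convertScaleAbs(cv2.resize(im[110:270,180:360,::-1],None,fx=3.5,fy=3.5),alpha=1.3,beta=10))
E
```

```text
clock: 24.2
position: [0.6995, 0.0145, 0.0948]
ee_rot: [-0.018, 2.55, 0.004]
force: [-0.3, -0.2, -2.0]
width: 0.127
gripper_force: 40.0
[ 0.594  0.742 -1.04   2.032  1.658  0.664  0.057]
pos [0.6995 0.0145 0.0948] dist 0.014 slide now [0.025 0.001 0.038] slide after turn [0.025 0.001 0.038] dr [-0.01 -0.02 -0.01]
```

View pics/s5c.png

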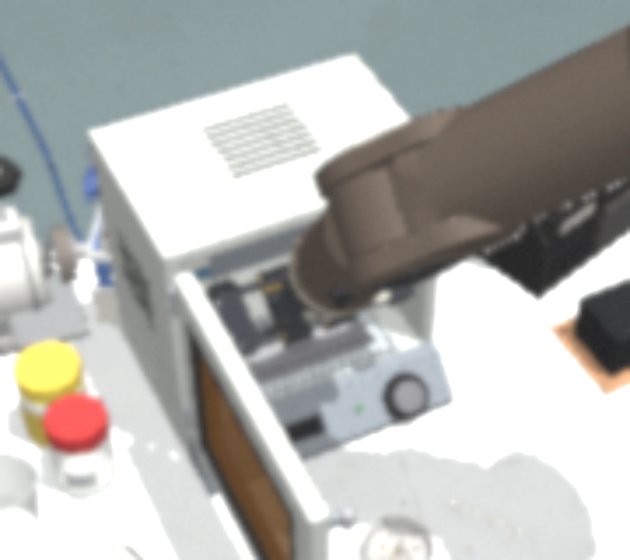

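The carrier is inside above the tray, the wrist clears the roof, and no force shows. Lowering and letting go.

```bash
python3 -m pendant '{"slide":[[0.006,0,0.01],[0.007,0,0.01],[0.006,0,0.009],[0.005,0,0.007],[0.002,0,0.003],[0.001,0,0.002],[0,0,0]],"dr":[[0,0,0],[0,0,0],[0,0,0],[0,0,0],[0,0,0],[0,0,0],[0,0,0]],"claw":[0,0,0,0,0,0,0]}'
```

```text
clock: 25.0
position: [0.7, 0.0146, 0.0804]
ee_rot: [-0.018, 2.549, 0.005]
force: [0.6, 0.4, -2.7]
width: 0.126
gripper_force: 40.0
```

```bash
python3 -m pendant '{"slide":[[0.002,0,0.003],[0.002,0,0.003],[0,0,0]],"dr":[[0,0,0],[0,0,0],[0,0,0]],"claw":[0,0,0]}'
```

```text
clock: 25.3
position: [0.701, 0.0147, 0.0801]
ee_rot: [-0.018, 2.546, 0.004]
force: [-6.2, -2.6, 12.8]
width: 0.127
gripper_force: 40.0
```

```bash
python3 -m pendant '{"slide":[[0,0,0],[0,0,0],[0,0,0],[0,0,0],[0,0,0],[0,0,0],[0,0,-0.02]],"dr":[[0,0,0],[0,0,0],[0,0,0],[0,0,0],[0,0,0],[0,0,0],[0,0,0]],"claw":[0.2,0.3,0.4,0.5,0.5,0.5,0.5]}'
python3 -m pendant '{"slide":[[0,0,-0.04],[0,0,-0.05],[0,0,-0.06],[0,0,-0.07],[0.03,0,-0.07],[0.05,0,-0.07],[0.06,0,-0.07],[0.06,0,-0.07],[0.04,0,-0.05],[0,0,0]],"dr":[[0,0,0],[0,0,0],[0,0,0],[0,0,0],[0,0,0],[0,0,0],[0,0,0],[0,0,0],[0,0,0],[0,0,0]],"claw":[0.5,0.5,0.5,0.5,0.5,0.5,0.3,0,0,0]}'
python3 - <<'E'
from h import *
print(arm.observe()['joints'].round(3))
snap("top","t6"); c,im=snap("scene","s6")
a=cv2.resize(im[130:250,190:350,::-1],None,fx=3.5,fy=3.5)
c,im=snap("wrist","w6"); b=cv2.resize(im[:,:,::-1],(374,280))
o=np.zeros((420,800,3),np.uint8);o[:,:560][:a.shape[0]]=a; o[:180,560:]=cv2.resize(b,(240,180))
cv2.imwrite("pics/c6.png",cv2.convertScaleAbs(o,alpha=1.3,beta=10))
E
```

```text
clock: 26.0
position: [0.6964, 0.0142, 0.0826]
ee_rot: [-0.017, 2.55, 0.004]
force: [0.3, 0.2, 0.5]
width: 0.503
gripper_force: 0.0
clock: 27.0
position: [0.5425, 0.0123, 0.1806]
ee_rot: [-0.02, 2.549, 0.0]
force: [0.8, -0.5, 0.5]
width: 0.201
gripper_force: 0.0
[ 0.85   0.347 -1.215  2.292  1.374  0.465  0.136]
```

View pics/c6.png

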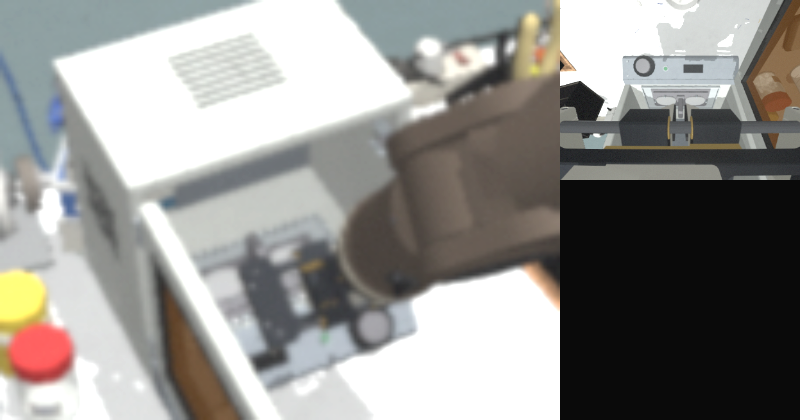

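The wrist inset shows the carrier sitting square and centred in the tray (about (680,98)). The scene view agrees. Now the door: go upright and up, then over to its left side.

```bash
python3 -m pendant '{"slide":[[-0.03,0,-0.05],[-0.05,0,-0.08],[-0.06,0,-0.09],[-0.06,0,-0.09],[-0.06,0,-0.1],[-0.04,0,-0.1],[0,0,-0.05],[0,0,0],[0,0,0],[0,0,0]],"dr":[[0,0,0],[0,0,0],[0,0.3,0],[0,0.5,0],[0,0.6,0],[0,0.7,0],[0,0.8,0],[0,0.8,0],[0,0.7,0],[0,0.5,0]],"claw":[0,0,0,0,0,0,0,0,0,0]}'
python3 - <<'E'
from h import *
print(arm.observe()['joints'].round(3))
go([.45,.26,.37],tool(180.9))
E
```

```text
clock: 28.15
position: [0.5374, 0.0059, 0.3392]
ee_rot: [0.0, 3.109, -0.022]
force: [0.7, 0.4, 0.3]
width: -0.0
gripper_force: 0.0
[ 0.682  0.391 -1.114  1.573  0.382  1.377  1.103]
pos [0.5374 0.0059 0.3392] dist 0.27 slide now [ 0.288  0.845 -0.124] slide after turn [ 0.278  0.851 -0.103] dr [-0.12  0.27 -0.13]
```

```bash
python3 -m pendant '{"slide":[[0.01,0.03,-0.05],[0.02,0.06,-0.05],[0.03,0.1,0],[0.03,0.1,0],[0.03,0.1,0],[0.03,0.1,0],[0.03,0.1,0],[0.03,0.1,0],[0.03,0.1,0],[0.03,0.05,0]],"dr":[[0,0.1,0],[0,0.1,0],[-0.1,0.07,-0.1],[0,0,0],[0,0,0],[0,0,0],[0,0,0],[0,0,0],[0,0,0],[0,0,0]],"claw":[0,0,0,0,0,0,0,0,0,0]}'
python3 - <<'E'
from h import *
print(arm.observe()['joints'].round(3))
go([.45,.25,.235],tool(180.9))
E
```

```text
clock: 29.15
position: [0.4512, 0.2606, 0.3671]
ee_rot: [-0.023, 3.139, -0.003]
force: [-0.2, 1.1, -0.2]
width: 0.005
gripper_force: 0.0
[ 0.197  0.372 -1.138  1.529  0.342  1.457  0.632]
pos [0.4512 0.2606 0.3671] dist 0.133 slide now [ 0.006 -0.034  0.44 ] slide after turn [ 0.005 -0.035  0.44 ] dr [-0.02  0.02 -0.01]
```

```bash
python3 -m pendant '{"slide":[[0,-0.02,0.05],[0.005,-0.02,0.08],[0,-0.02,0.09],[0,-0.02,0.09],[0,-0.02,0.08],[0,-0.02,0.04],[0,-0.01,0.01],[0,0,0]],"dr":[[0,0,0],[0,0,0],[0,0,0],[0,0,0],[0,0,0],[0,0,0],[0,0,0],[0,0,0]],"claw":[0,0,0,0,0,0,0,0]}'
python3 - <<'E'
from h import *
s=arm.observe();print(s['joints'].round(3))
T=tool(180.9);H=np.array([.6188,.1535]);p=s['position'][:2]
for th in(92,80,70,60,50,40,30,20,10,4,0,-4):
    a=np.radians(-89.1-th);b=np.radians(180.9-th)
    c=.010*abs(np.cos(np.radians(th)))+.019*abs(np.sin(np.radians(th)))
    q=H+.17*np.array([np.cos(a),np.sin(a)])+c*np.array([np.cos(b),np.sin(b)])
    print(th,q.round(3),(T.T@np.r_[q-p,0]/.3)[:2].round(3)); p=q
E
```

```text
clock: 29.95
position: [0.4519, 0.2182, 0.2357]
ee_rot: [-0.018, 3.137, -0.005]
force: [-0.0, -0.1, 0.4]
width: 0.007
gripper_force: 0.0
[ 0.259  0.432 -1.099  1.796  0.423  1.172  0.609]
92 [0.449 0.176] [ 0.011 -0.14 ]
80 [0.448 0.141] [ 0.006 -0.115]
70 [0.452 0.113] [-0.013 -0.096]
60 [0.462 0.085] [-0.03  -0.094]
50 [0.477 0.058] [-0.047 -0.089]
40 [0.496 0.034] [-0.064 -0.081]
30 [0.52  0.014] [-0.079 -0.069]
20 [ 0.548 -0.002] [-0.092 -0.054]
10 [ 0.579 -0.012] [-0.102 -0.036]
4 [ 0.598 -0.016] [-0.064 -0.012]
0 [ 0.611 -0.017] [-0.044 -0.004]
-4 [ 0.622 -0.017] [-0.035 -0.001]
```

```bash
python3 -m pendant '{"slide":[[0.01,-0.05,0],[0,-0.05,0],[0,-0.05,0],[0.005,-0.06,0],[0,-0.06,0],[-0.005,-0.05,0],[-0.008,-0.046,0],[-0.015,-0.047,0],[-0.015,-0.047,0],[-0.023,-0.045,0]],"dr":[[0,0,0],[0,0,0],[0,0,0],[0,0,0],[0,0,0],[0,0,0],[0,0,0],[0,0,0],[0,0,0],[0,0,0]],"claw":[0,0,0,0,0,0,0,0,0,0]}'
python3 -m pendant '{"slide":[[-0.024,-0.044,0],[-0.032,-0.04,0],[-0.032,-0.04,0],[-0.039,-0.035,0],[-0.04,-0.034,0],[-0.046,-0.027,0],[-0.046,-0.027,0],[-0.05,-0.018,0],[-0.05,-0.018,0],[0,0,0]],"dr":[[0,0,0],[0,0,0],[0,0,0],[0,0,0],[0,0,0],[0,0,0],[0,0,0],[0,0,0],[0,0,0],[0,0,0]],"claw":[0,0,0,0,0,0,0,0,0,0]}'
python3 - <<'E'
from h import *
print(arm.observe()['joints'].round(3))
go([.598,-.016,.235],tool(180.9)); snap("top","t7"); snap("scene","s7")
E
```

```text
clock: 30.95
position: [0.4693, 0.0666, 0.2371]
ee_rot: [-0.02, 3.136, -0.006]
force: [-0.7, 1.7, 1.0]
width: 0.004
gripper_force: 0.3
clock: 31.95
position: [0.5793, -0.0181, 0.2363]
ee_rot: [-0.016, 3.137, -0.005]
force: [-0.5, 0.2, 0.2]
width: 0.006
gripper_force: 0.0
[ 0.62   0.551 -1.032  1.62   0.498  1.253  1.074]
pos [ 0.5793 -0.0181  0.2363] dist 0.019 slide now [-0.062  0.006  0.005] slide after turn [-0.063  0.006  0.004] dr [-0.03  0.04 -0.05]
```

Now the final push past the catch, in small steps.

```bash
python3 -m pendant '{"slide":[[-0.03,0,0],[-0.03,0,0],[-0.02,0,0],[-0.015,0,0],[-0.01,0,0],[-0.01,0,0],[0,0,0]],"dr":[[0,0,0],[0,0,0],[0,0,0],[0,0,0],[0,0,0],[0,0,0],[0,0,0]],"claw":[0,0,0,0,0,0,0]}'
```

```text
clock: 32.75
position: [0.6107, -0.0167, 0.2371]
ee_rot: [-0.019, 3.14, -0.009]
force: [-0.8, -0.4, -0.7]
width: 0.003
gripper_force: 0.4
```

```bash
python3 -m pendant '{"slide":[[-0.008,0,0],[-0.008,0,0],[0,0,0]],"dr":[[0,0,0],[0,0,0],[0,0,0]],"claw":[0,0,0]}'
python3 -m pendant '{"slide":[[-0.008,0,0],[-0.008,0,0],[0,0,0]],"dr":[[0,0,0],[0,0,0],[0,0,0]],"claw":[0,0,0]}'
```

```text
clock: 33.05
position: [0.6116, -0.0166, 0.2371]
ee_rot: [0.021, -3.135, 0.011]
force: [-29.9, -4.5, 17.6]
width: 0.006
gripper_force: 14.6
clock: 33.35
position: [0.6114, -0.0167, 0.2371]
ee_rot: [0.023, -3.126, 0.016]
force: [-53.4, -8.4, 31.6]
width: 0.004
gripper_force: 27.2
```

Fully seated: 53 N and no further travel. Backing off, tilting for the button, and cross-checking its position with the scene camera.

```bash
python3 -m pendant '{"slide":[[0.04,0,0],[0.06,0,0],[0.08,-0.02,0],[0.08,-0.04,0],[0.06,-0.06,0],[0.02,-0.06,0],[0,0,0],[0,0,0],[0,0,0],[0,0,0]],"dr":[[0,0,0],[0,0,0],[0,0,0],[0,-0.3,0],[0,-0.6,0],[0,-0.7,0],[0,-0.7,0],[0,-0.7,0],[0,-0.7,0],[0,-0.7,0]],"claw":[0,0,0,0,0,0,0,0,0,0]}'
python3 - <<'E'
from h import *
s=arm.observe();print(s['joints'].round(3),s['force'].round(1))
print("btn scene",px2w(cal("scene"),(296.6,222.9),.0413))
T2=tool(0.9,42)@np.diag([-1,-1,1]); cab=R.from_euler("z",.9,degrees=True).as_matrix(); O=np.array([.641,.0138,0])
b=O+cab@[-.0473,-.085,.0413];print(b)
go(b+cab@[-.06,0,.06],T2)
snap("top","t8");c,im=snap("scene","s8")
cv2.imwrite("pics/s8c.png",cv2.convertScaleAbs(cv2.resize(im[110:290,180:400,::-1],None,fx=3.3,fy=3.3),alpha=1.3,beta=10))
E
```

```text
clock: 34.35
position: [0.5209, -0.0714, 0.2365]
ee_rot: [-0.018, 2.604, -0.002]
force: [-0.4, -0.5, -0.7]
width: 0.004
gripper_force: 0.0
[ 1.21   0.164 -1.219  2.191  0.37   0.374  1.313] [-0.4 -0.5 -0.7]
btn scene [ 0.59099548 -0.0706999   0.0413    ]
[ 0.59504096 -0.07193247  0.0413    ]
pos [ 0.5209 -0.0714  0.2365] dist 0.136 slide now [ 0.19  -0.003  0.411] slide after turn [ 0.266 -0.006  0.367] dr [-0.05 -1.63  0.  ]
```

View pics/s8c.png

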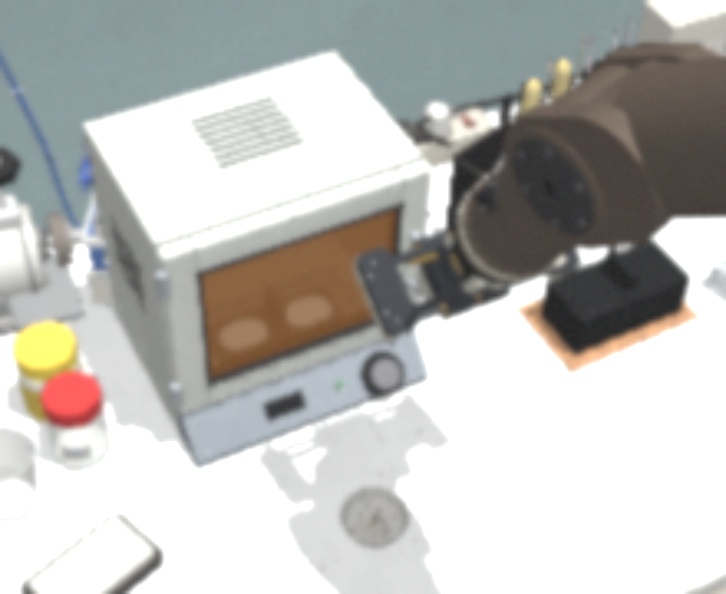

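The door looks flush and shut. The button shows at (383,373) in the crop, and both cameras agree on it to within 4 mm. Moving to just before the button.

```bash
python3 -m pendant '{"slide":[[0.02,0,0.04],[0.03,0,0.06],[0.03,0,0.07],[0.03,0,0.07],[0.03,0,0.07],[0.03,0,0.06],[0.02,0,0.04],[0,0,0],[0,0,0],[0,0,0]],"dr":[[0,0,0],[0,0,0],[0,0,0],[0,0,0],[0,-0.2,0],[0,-0.3,0],[0,-0.4,0],[0,-0.4,0],[0,-0.3,0],[0,0,0]],"claw":[0,0,0,0,0,0,0,0,0,0]}'
python3 - <<'E'
from h import *
s=arm.observe();print(s['joints'].round(3),s['force'].round(1))
T2=tool(0.9,42)@np.diag([-1,-1,1]); cab=R.from_euler("z",.9,degrees=True).as_matrix()
b=np.array([.594,-.0715,.0413])
go(b+cab@[-.01,0,.01],T2); go(b)
E
```

```text
clock: 35.45
position: [0.5297, -0.086, 0.14]
ee_rot: [-0.005, 2.529, -0.048]
force: [-0.7, 0.1, 0.1]
width: 0.004
gripper_force: 0.0
[ 0.749  0.303 -0.793  2.383  1.937  0.236 -0.253] [-0.7  0.1  0.1]
pos [ 0.5297 -0.086   0.14  ] dist 0.105 slide now [0.021 0.059 0.344] slide after turn [0.063 0.045 0.341] dr [-0.35 -1.01  0.04]
pos [ 0.5297 -0.086   0.14  ] dist 0.119 slide now [0.013 0.061 0.391] slide after turn [0.013 0.061 0.391] dr [0. 0. 0.]
```

```bash
python3 -m pendant '{"slide":[[0.003,0.01,0.03],[0.003,0.01,0.05],[0.003,0.01,0.06],[0.003,0.01,0.06],[0.003,0.01,0.06],[0.003,0.009,0.04],[0.003,0,0.02],[0,0,0],[0,0,0]],"dr":[[-0.05,-0.1,0],[-0.05,-0.1,0],[-0.05,-0.1,0],[-0.05,-0.15,0],[-0.05,-0.15,0],[-0.05,-0.2,0],[-0.05,-0.2,0],[0,0,0],[0,0,0]],"claw":[0,0,0,0,0,0,0,0,0]}'
python3 - <<'E'
from h import *
s=arm.observe();print(s['joints'].round(3),s['force'].round(1))
T2=tool(0.9,42)@np.diag([-1,-1,1]); cab=R.from_euler("z",.9,degrees=True).as_matrix()
b=np.array([.594,-.0715,.0413])
go(b,T2)
E
```

```text
clock: 36.35
position: [0.5808, -0.0701, 0.0582]
ee_rot: [-0.021, 2.415, 0.005]
force: [0.7, 0.6, 0.9]
width: 0.001
gripper_force: 0.0
[ 0.814  0.738 -0.999  2.418  2.403  0.708 -0.55 ] [0.7 0.6 0.9]
pos [ 0.5808 -0.0701  0.0582] dist 0.021 slide now [ 0.005 -0.005  0.071] slide after turn [ 0.005 -0.005  0.071] dr [-0.01 -0.06  0.02]
```

Lined up, about 21 mm off the button face. Pressing.

```bash
python3 -m pendant '{"slide":[[0.002,-0.003,0.02],[0.002,-0.002,0.025],[0,0,0.015],[0,0,0.01],[0,0,0.007],[0,0,0]],"dr":[[0,0,0],[0,0,0],[0,0,0],[0,0,0],[0,0,0],[0,0,0]],"claw":[0,0,0,0,0,0]}'
```

```text
clock: 36.95
position: [0.5949, -0.0707, 0.0407]
ee_rot: [-0.022, 2.413, 0.007]
force: [-0.5, -0.4, 1.6]
width: 0.006
gripper_force: 0.8
```

```bash
python3 -m pendant '{"slide":[[0,0,0.008],[0,0,0.008],[0,0,0.006],[0,0,0]],"dr":[[0,0,0],[0,0,0],[0,0,0],[0,0,0]],"claw":[0,0,0,0]}'
```

```text
clock: 37.35
position: [0.5992, -0.0706, 0.0364]
ee_rot: [-0.023, 2.412, 0.006]
force: [-7.8, -2.0, 12.9]
width: 0.002
gripper_force: 7.0
```

```bash
python3 -m pendant '{"slide":[[0,0,0.004],[0,0,0],[0,0,0]],"dr":[[0,0,0],[0,0,0],[0,0,0]],"claw":[0,0,0]}'
python3 -m pendant '{"slide":[[0,0,-0.03],[0,0,-0.05],[0,0,-0.08],[0,0,-0.08],[0,0,-0.05],[0,0,0],[0,0,0],[0,0,0]],"dr":[[0,0,0],[0,0,0],[0,0,0],[0,0,0],[0,0,0],[0,0,0],[0,0,0],[0,0,0]],"claw":[0,0,0,0,0,0,0,0]}'
python3 - <<'E'
from h import *
c,im=snap("scene","s9");c,t=snap("top","t9")
o=np.hstack([cv2.resize(im[110:290,180:400,::-1],(400,327)),cv2.resize(t[80:290,200:460,::-1],(400,327))])
cv2.imwrite("pics/c9.png",cv2.convertScaleAbs(o,alpha=1.3,beta=10))
E
```

```text
clock: 37.65
position: [0.5995, -0.0706, 0.0361]
ee_rot: [-0.025, 2.411, 0.006]
force: [-16.1, -3.3, 23.7]
width: 0.006
gripper_force: 14.2
clock: 38.45
position: [0.5426, -0.0717, 0.0994]
ee_rot: [-0.022, 2.413, 0.008]
force: [-0.6, -0.0, 0.7]
width: 0.007
gripper_force: 0.0
```

View pics/c9.png

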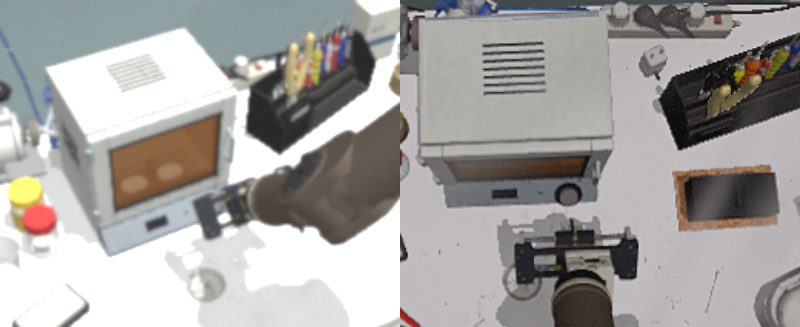

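The door is flush and shut, the cover is flat on the mat (730,195), the gripper touches nothing, and the bystanders are in place. Handing in.

```bash
python3 -c "
from cell import arm
print(arm.sign_off())"
```

```text
the job is handed in; nothing more can be done
None
```

I handed in the job at about 38 s, with the cover flat on the mat, the carrier in the tray, the door shut on its catch and the start button pressed and released; `sign_off()` returned no verdict, so I can't confirm the judging result.

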